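# Turn the saucepan handle inward

## Task

On the portable hob, the handle of the tall saucepan with the honey jar warming in it sticks out where somebody could knock it. Swing it inward so that it points into the gap between the two smaller pans, clear of both, leaving the saucepan flat and centred on its own ring and the jar standing in it. Nudge the saucepan round with light pushes; do not grip its handle or lift it, and leave the other two pans where they are.

Things in the scene. Friction and masses are not known exactly. Their poses are not given: they have to be found in the camera images.
- hob: flat black-topped portable hob, 320 (x) x 460 (y) x 45 mm, fixed; origin: centre of its underside, y along its long side (to the robot's left), top 45 mm up; three printed grey rings: a large one to the left at x 0, y +125 mm, two small ones at x -85 and +85, y -125 mm
- ring (a point): centre of the large printed ring (140 mm across) on the hob's top, where the saucepan belongs
- saucepan: tall steel pan without lid, loose; origin: centre of its underside; z up, +x points along its straight black handle. 140 mm across, 95 mm high, base 132 mm across, wall 3 mm, 0.32 to 0.63 kg. Held only by its weight (friction 0.5 to 0.7): a push on the handle turns it and also makes its centre drift along the push, more or less with the jar's place
- handle_tip (a point): end of the saucepan's handle, on its centre line at half thickness, 85 mm above the pan's underside, 210 mm from its axis. The handle is 20 mm wide, 14 mm thick and free of the wall from 90 mm to 210 mm from the axis. It starts pointing left, within about 45 degrees
- handle_mid (a point): point on the centre line of the saucepan's handle, 150 mm from the pan's axis
- jar: honey jar, 71 mm across, 110 mm high, 0.18 to 0.35 kg, standing loose and off-centre in the saucepan, its top about 20 mm above the saucepan's rim; origin: centre of its underside, z up
- skillet: the low shallow steel pan without lid, loose; origin: centre of its underside; z up, +x points along its straight black handle. 130 mm across, 38 mm high; handle top 39 mm above the underside, its tip 155 mm from the axis, pointing right; stands on one of the two small rings, front or back
- milk_pan: the smallest steel pan without lid, loose; origin: centre of its underside; z up, +x points along its straight black handle. 100 mm across, 56 mm high; handle top 55 mm above the underside, its tip 140 mm from the axis, pointing right; stands on the other small ring

How it is judged:
By the outcome, as a careful person would: the job done as asked, in the order asked, and still so for the second after the job is handed in, with the robot touching nothing.
It also fails if it takes over 67 s, if anything falls off the work surface, if the arm or the gripper's body presses on something with over 40 N, if the wrist force passes 120 N, or if a joint passes its speed limit or range.

## Robot

A 6-joint arm with a two-finger parallel gripper is mounted at the origin on a cart in front of the work surface, level with it; the furniture and walls round the work are solid. World frame = base frame: x ahead of the robot, y to its left, z up, the work surface at z = 0. Lengths are in m, angles in rad, forces in N, time in s.
With the tool pointing down it reaches from about 0.25 to 0.725 m from the base axis. Payload 4 kg.
Tool frame: the origin (TCP) lies between the finger pads; the fingertips stand 11 mm ahead of it and the grasp point (between the pads) lies 8 mm behind it (bot.tip_extent is the distance from the TCP to the fingertips, in m); z points along the fingers, y is the line along which they close (so a half turn about z gives the same grasp; the last joint's range is limited). The gripper opens to 85 mm and grips with 20 to 120 N. Pads are 22 mm wide; open, the fingers measure 114 mm over their backs; the gripper's body (76 mm by 85 mm) begins 54 mm behind the grasp point. The pads swing forward as they close: fully open they stand 13 mm farther back than shut.
Start: joints at [1.15, 0.241, 0.005, 1.335, 0, 1.571], TCP at [0.204, 0.456, 0.242] pointing down, gripper open.
Joint ranges: [-2.72, 2.72], [-1.05, 1.87], [-1.09, 1.28], [-1.99, 2.15], [-1.42, 1.44], [-3.14, 3.14]. Speed limits (rad/s): [2.79, 2.79, 3.14, 3.14, 3.14, 3.14].

## Interface

Orientations are given as a unit quaternion [x, y, z, w].
In Python, from workcell import bot gives the robot as it stands. The module is installed in compiled form; this text tells all that it offers.
- The arm moves only by the tool drive_tool, never from a script. Its argument "rows" is a list of rows, each an object of numbers: "dx", "dy", "dz": the shift along the tool's x, y, z in units of 50 mm (1.0 is 50 mm); "wx", "wy", "wz": the turn, a rotation vector about the tool's x, y, z in units of 5 degrees (1.0 is 5 degrees); "hand": the finger opening in mm, from 0 to 85.4. A call has 1 to 20 rows; each row is the pose to reach, as a shift and turn from the pose commanded when the call began, along the tool's axes at that moment; what a row does not reach only later rows make up. A row lasts 1/10 s, in which the tool goes at most 50 mm and 8.59 degrees, less where a joint would pass 70% of its speed; a pose out of reach is approached as far as the arm can. A call with a gripper value outside its range is refused whole. The fingers move at their own pace and stop on an object; the grip force is fixed at half the most. Time passes only in rows, so rows that repeat a pose let the fingers close. It gives the time, the measured TCP pose, the force, the opening and the grip force at its end, in the units of the state.
- bot.get_obs(): the state, without advancing time (a new reading comes with each control period).
- bot.camera(name): name is "scene" or "side" or "wrist"; returns the picture (384x512x3 uint8, red, green, blue); there is no depth.
- bot.get_calibration(name): a dict with "vfov" (degrees; the focal length in pixels is half the picture's height over the tangent of half this angle, whatever the lens; pixels are square), "cx", "cy" (the principal point, pixels), "origin" and "rotation" of the camera in the world; the wrist camera has in their place "mount" (4x4, takes a point from camera to tool coordinates, whose origin is the TCP and whose axes are the flange's). Camera axes: x right, y up, looking along -z (the intrinsics and any distortion apply to the point x, -y, -z); pixel columns grow to the right and rows downward; lengths in m; the calibration is good to about 2 mm. A picture is of the moment at which its call begins: read the wrist's pose just before it. get_calibration takes no time and is no camera call.
- bot.job_done(): hands the job in; it is judged then, once.
Trained networks look in the newest picture that a camera, given by its name, has taken for a name from the list of things; names that differ only in an ending like _2 or _b are one class to them, and where a whole thing is asked for, a point or a joint stands for the part that bears it (a point fixed in the world has none). Each returns a list of dicts, best first, with "score" (0 to 1); they miss things now and then, are a little off and sometimes report something else, mostly with a low value. They report only what shows in the picture. A call takes as long as a camera call.
- bot.look_for(camera, thing): "extent" ([centre column, centre row, width, height] in pixels, round what is visible of it).
- bot.outline_of(camera, thing): "region" (384x512 bool, what is visible of it) and "extent" ([centre column, centre row, width, height] in pixels, round what is visible of it).
The state is a dict: "clock": time; "joint_pos": joint angles; "joint_vel": joint speeds; "tau": joint torques, N m; "eef_pos": TCP position; "tool_rot": TCP orientation; "ft_force": force on the tool from outside, world axes, zero at the start; "ft_torque": the same for the moment, N m; "grip_width": finger opening in m; "grasp_force": force on a finger pad.
Only numpy, scipy, OpenCV 4.12 (cv2) and the standard library are available. Lean on these libraries where they do the work, as an engineer would, in place of code of your own. Each camera call takes 0.05 s, during which the arm holds its last target. There are 200 camera calls.

## Working session

There is one attempt and no reset: what is moved stays moved. The work goes in short steps, Python scripts to look and compute and a tool call to move; the robot and the scene stay as the last step left them, time stands still between calls to the robot, and variables do not carry over. Pictures are saved under pics/ and viewed, at most 10 in all, crops included, and the job is handed in when it is done.

Besides the shell and the picture viewer there is one more tool, called after ">>>" by a JSON object that holds its "op" and its "data", one argument or row to a line. drive_tool: Moves the arm, as the interface text tells. Its arguments: {"type":"object","properties":{"rows":{"type":"array","items":{"type":"object","properties":{"dx":{"type":"number"},"dy":{"type":"number"},"dz":{"type":"number"},"wx":{"type":"number"},"wy":{"type":"number"},"wz":{"type":"number"},"hand":{"type":"number"}}}}},"required":["rows"]}

```bash
mkdir -p pics; cat > h.py <<'E'
import numpy as np, cv2
from workcell import bot
from scipy.spatial.transform import Rotation as R
def cal(n):
    c=bot.get_calibration(n); f=192/np.tan(np.radians(c['vfov'])/2)
    return c,f
def proj(n,P):
    c,f=cal(n); q=(np.atleast_2d(P)-c['origin'])@np.array(c['rotation'])
    return np.c_[c['cx']+f*q[:,0]/-q[:,2], c['cy']-f*q[:,1]/-q[:,2]]
def ray(n,uv,z):
    c,f=cal(n); d=np.array([(uv[0]-c['cx'])/f,-(uv[1]-c['cy'])/f,-1])
    d=np.array(c['rotation'])@d; o=np.array(c['origin']); return o+d*(z-o[2])/d[2]
E
python3 - <<'E'
from h import *
for n in ['scene','side']:
    im=bot.camera(n); cv2.imwrite(f'pics/{n}0.png',im[:,:,::-1])
    print(n,bot.get_calibration(n))
    for t in ['hob','saucepan','handle_tip','jar','skillet','milk_pan']:
        print(t,[(np.round(d['extent']),round(d['score'],2)) for d in bot.look_for(n,t)[:2]])
print(bot.get_calibration('wrist'));print(bot.get_obs())
E
```

```text
scene {'vfov': 46.367999027090804, 'cx': 253.63728038372642, 'cy': 193.77293219849562, 'origin': array([0.36133178, 0.57009688, 1.06341882]), 'rotation': array([-0.04670159,  0.25730394,  0.95184483, -0.16001582])}
hob [(array([259., 191., 174., 176.]), 0.6)]
saucepan [(array([244., 228.,  60., 116.]), 0.61)]
handle_tip [(array([244., 232.,  55., 109.]), 0.88)]
jar [(array([247., 205.,  33.,  41.]), 0.56), (array([243., 229.,  63., 114.]), 0.17)]
skillet [(array([314., 141.,  51.,  60.]), 0.8), (array([258., 190., 179., 180.]), 0.52)]
milk_pan [(array([254., 117.,  32.,  58.]), 0.92)]
side {'vfov': 43.33013205610697, 'cx': 249.92056111965383, 'cy': 192.33408524759201, 'origin': array([ 1.34802005, -0.15873906,  0.96014862]), 'rotation': array([0.29976926, 0.23895936, 0.56660757, 0.72937828])}
hob [(array([224., 238., 197., 126.]), 0.92)]
saucepan [(array([289., 201.,  99.,  78.]), 0.61)]
handle_tip [(array([291., 200.,  97.,  72.]), 0.68)]
jar [(array([266., 196.,  32.,  35.]), 0.66)]
skillet [(array([148., 203.,  86.,  49.]), 0.94)]
milk_pan [(array([149., 254.,  85.,  47.]), 0.79)]
[... 445 characters left out ...]
, 'joint_pos': array([1.15002085e+00, 2.40561021e-01, 5.01609471e-03, 1.33521937e+00,
       3.91240810e-05, 1.57079361e+00]), 'joint_vel': array([ 1.22569603e-03, -9.03347558e-04, -1.34115776e-03,  1.40563883e-04,
       -2.87308883e-05, -3.17748339e-03]), 'tau': array([-5.72019107e-04, -3.72079754e+01,  2.52640772e+01,  9.72151793e-04,
       -1.10179640e-04, -2.76414198e-06]), 'eef_pos': array([0.20422356, 0.45639045, 0.24233211]), 'tool_rot': array([ 2.08837777e-01,  9.77950296e-01,  1.97499442e-05, -1.57855288e-05]), 'ft_force': array([-0.38502119,  0.21827916,  0.37066096]), 'ft_torque': array([0.04534025, 0.04501821, 0.02263585]), 'grasp_force': 0.0, 'grip_width': 0.08550559771455439}
```

```bash
sed -i "s/    return c,f/    c['rotation']=R.from_quat(c['rotation']).as_matrix(); return c,f/" h.py
python3 - <<'E'
from h import *
a=cv2.imread('pics/scene0.png')[70:320,120:400];b=cv2.imread('pics/side0.png')[130:330,80:380]
cv2.imwrite('pics/a0.png',cv2.resize(a,None,fx=2.4,fy=2.4,interpolation=2));cv2.imwrite('pics/b0.png',cv2.resize(b,None,fx=2.5,fy=2.5,interpolation=2))
E
```

```text
(no output)
```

View pics/a0.png

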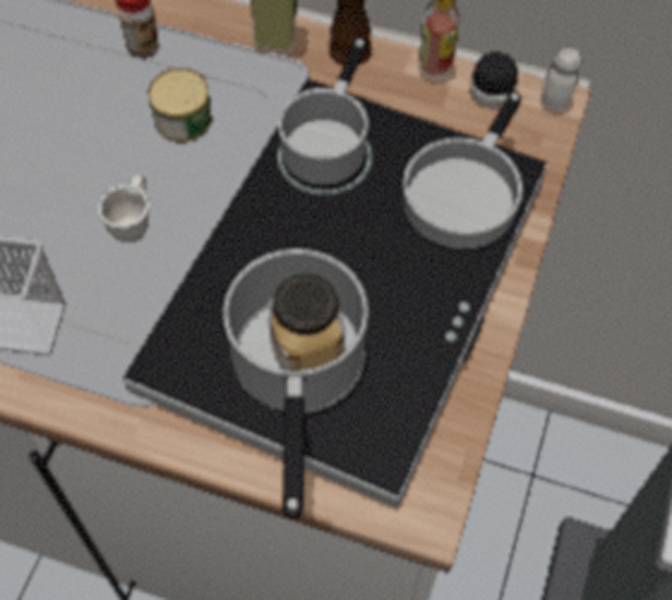

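View pics/b0.png

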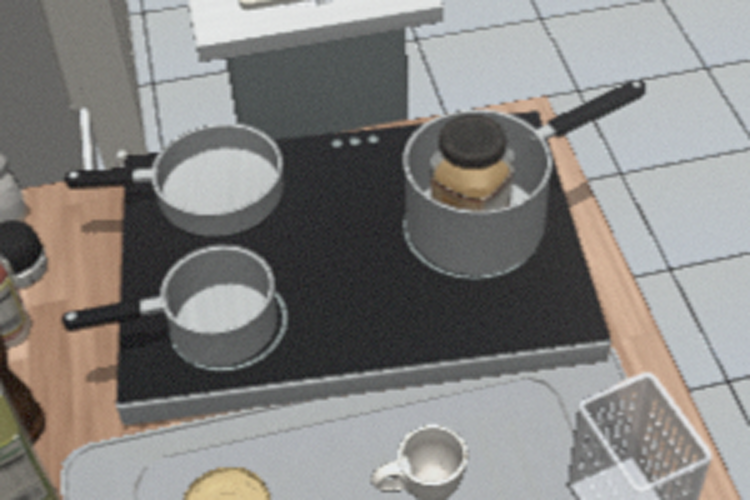

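The scene view shows the saucepan at crop (295,325) with its handle tip at (293,507), pointing left. The skillet is at the front and the milk pan at the back. The hob corners are at crop (130,380), (397,497), (545,163) and (308,85). The side view agrees.

```bash
python3 - <<'E'
from h import *
S=lambda p:(p[0]/2.4+120-.3,p[1]/2.4+70-.3)
B=lambda p:(p[0]/2.5+80-.3,p[1]/2.5+130-.3)
print('corners scene',*[np.round(ray('scene',S(p),.045)[:2],3) for p in [(130,380),(397,490),(545,163),(308,85)]])
print('corners side',*[np.round(ray('side',B(p),.045)[:2],3) for p in [(120,405),(608,345),(552,115),(126,155)]])
print('tip',ray('scene',S((293,507)),.13),ray('side',B((640,88)),.13))
# rims: fit ellipse points by hand: centre of rim
def rim(n,f,l,r,t,b,z):
    P=np.array([ray(n,f(p),z)[:2] for p in (l,r,t,b)])
    A=np.c_[2*P,np.ones(4)];s=np.linalg.lstsq(A,(P**2).sum(1),rcond=None)[0]
    print(n,'rim',s[:2].round(4),'R',np.sqrt(s[2]+s[0]**2+s[1]**2).round(4))
rim('scene',S,(224,313),(368,315),(297,250),(293,378),.14)
rim('scene',S,(279,128),(369,128),(325,88),(323,156),.101)
rim('scene',S,(404,191),(522,190),(463,138),(462,243-15),.083)
rim('side',B,(404,157),(551,163),(476,110),(477,217),.14)
rim('side',B,(161,288),(274,288),(216,247),(218,333),.101)
rim('side',B,(153,172),(283,168),(218,125),(218,213),.083)
E
```

```text
corners scene [0.721 0.17 ] [0.42  0.194] [ 0.374 -0.25 ] [ 0.68  -0.273]
corners side [ 0.691 -0.283] [0.738 0.16 ] [0.428 0.209] [ 0.372 -0.255]
tip [0.49889693 0.27154363 0.13      ] [0.49752536 0.2749907  0.13      ]
scene rim [0.563  0.0854] R 0.0718
scene rim [ 0.6264 -0.1814] R 0.0511
scene rim [ 0.4555 -0.1631] R 0.0649
side rim [0.567 0.081] R 0.0713
side rim [ 0.6276 -0.1808] R 0.051
side rim [ 0.4548 -0.1604] R 0.0649
```

```bash
cat > hob.py <<'E'
from h import *
from scipy.optimize import differential_evolution as DE
def pts(p,L,z=.045):
    c,s=np.cos(p[2]),np.sin(p[2]); L=np.array(L)
    return np.c_[L@np.array([[c,s],[-s,c]])+p[:2],np.full(len(L),z)]
samp=lambda im,uv:cv2.remap(im,uv[:,0].astype(np.float32).reshape(-1,1),uv[:,1].astype(np.float32).reshape(-1,1),1).ravel()
t=np.linspace(-1,1,60)
def score(p,ims):
    tot=0
    for n,im in ims.items():
        E=lambda hx,hy:np.r_[np.c_[hx+0*t,t*.22],np.c_[-hx+0*t,t*.22],np.c_[t*.15,hy+0*t],np.c_[t*.15,-hy+0*t]]
        d=samp(im,proj(n,pts(p,E(.163,.233))))-samp(im,proj(n,pts(p,E(.157,.227))))
        tot+=np.clip(d,0,30).mean()
    return -tot
def fit(ims):
    return DE(score,[(.53,.58),(-.07,-.02),(-.16,-.03)],args=(ims,),seed=0,maxiter=80).x
E
python3 - <<'E'
from hob import *
I={n:cv2.GaussianBlur(cv2.imread(f'pics/{n}0.png')[:,:,2],(3,3),0).astype(np.float32) for n in('scene','side')}
for k in (I,{'scene':I['scene']},{'side':I['side']}):
    p=fit(k); print(p.round(4),score(p,k).round(1),pts(p,[(0,.125),(-.085,-.125),(.085,-.125)]).round(4)[:,:2].tolist())
E
```

```text
[ 0.5526 -0.0443 -0.0981] -52.8 [[0.5648, 0.0801], [0.4557, -0.1603], [0.6249, -0.177]]Traceback (most recent call last):
  File "<stdin>", line 4, in <module>
  File "hob.py", line 16, in fit
    return DE(score,[(.53,.58),(-.07,-.02),(-.16,-.03)],args=(ims,),seed=0,maxiter=80).x
           ~~^^^^^^^^^^^^^^^^^^^^^^^^^^^^^^^^^^^^^^^^^^^^^^^^^^^^^^^^^^^^^^^^^^^^^^^^^
    return fun(*args, **kwargs)
    ret = solver.solve()
    next(self)
    ~~~~^^^^^^
    energy = self.func(parameters)
    return self.f(x, *self.args)
           ~~~~~~^^^^^^^^^^^^^^^
  File "hob.py", line 12, in score
    d=samp(im,proj(n,pts(p,E(.163,.233))))-samp(im,proj(n,pts(p,E(.157,.227))))
                                                   ~~~~^^^^^^^^^^^^^^^^^^^^^^^
  File "h.py", line 8, in proj
    c,f=cal(n); q=(np.atleast_2d(P)-c['origin'])@np.array(c['rotation'])
        ~~~^^^
  File "h.py", line 5, in cal
    c=bot.get_calibration(n); f=192/np.tan(np.radians(c['vfov'])/2)
ValueError: time passes only in moves, steps and waits
```

>>> {"op": "drive_tool", "data": {
  "rows": [
    {"wz": -1.5,"hand": 0},
    {"wz": -3,"hand": 0},
    {"wz": -4.8,"hand": 0},
    {"wz": -4.8,"hand": 0}
  ]
}}

```text
invalid input at $.rows[0]: expected keys dx, dy, dz, wx, wy, wz, hand
```

>>> {"op": "drive_tool", "data": {
  "rows": [
    {"dx": -1,"dy": -0.1,"dz": 0,"wx": 0,"wy": 0,"wz": -1,"hand": 0},
    {"dx": -2,"dy": -0.2,"dz": 0,"wx": 0,"wy": 0,"wz": -2,"hand": 0},
    {"dx": -3,"dy": -0.3,"dz": 0,"wx": 0,"wy": 0,"wz": -3,"hand": 0},
    {"dx": -4,"dy": -0.35,"dz": 0,"wx": 0,"wy": 0,"wz": -4,"hand": 0},
    {"dx": -5,"dy": -0.4,"dz": 0,"wx": 0,"wy": 0,"wz": -4.82,"hand": 0},
    {"dx": -6,"dy": -0.5,"dz": 0,"wx": 0,"wy": 0,"wz": -4.82,"hand": 0},
    {"dx": -7,"dy": -0.6,"dz": 0,"wx": 0,"wy": 0,"wz": -4.82,"hand": 0},
    {"dx": -7.7,"dy": -0.63,"dz": 0,"wx": 0,"wy": 0,"wz": -4.82,"hand": 0},
    {"dx": -7.7,"dy": -0.63,"dz": 0,"wx": 0,"wy": 0,"wz": -4.82,"hand": 0},
    {"dx": -7.7,"dy": -0.63,"dz": 0,"wx": 0,"wy": 0,"wz": -4.82,"hand": 0}
  ]
}}

```text
clock: 1.7
eef_pos: [0.5431, 0.2697, 0.2416]
tool_rot: [0.001, 1.0, -0.0, -0.001]
ft_force: [-0.6, -0.4, 0.5]
grip_width: -0.0001
grasp_force: 0.0
```

>>> {"op": "drive_tool", "data": {
  "rows": [
    {"dx": 0,"dy": 0,"dz": 0.6,"wx": 0,"wy": 0,"wz": 0,"hand": 0},
    {"dx": 0,"dy": 0,"dz": 1.2,"wx": 0,"wy": 0,"wz": 0,"hand": 0},
    {"dx": 0,"dy": 0,"dz": 1.8,"wx": 0,"wy": 0,"wz": 0,"hand": 0},
    {"dx": 0,"dy": 0,"dz": 2.2,"wx": 0,"wy": 0,"wz": 0,"hand": 0},
    {"dx": 0,"dy": 0,"dz": 2.47,"wx": 0,"wy": 0,"wz": 0,"hand": 0},
    {"dx": 0,"dy": 0,"dz": 2.47,"wx": 0,"wy": 0,"wz": 0,"hand": 0}
  ]
}}

```text
clock: 2.3
eef_pos: [0.5397, 0.2708, 0.1166]
tool_rot: [-0.001, 1.0, -0.001, -0.002]
ft_force: [-0.5, 0.1, 0.2]
grip_width: 0.0002
grasp_force: 0.0
```

```bash
cat > plan.py <<'E'
from h import *
def plan(C,ths,r=.185,gap=0.):
    """finger centres for handle angles; print moves in tool units (tool x=-X, y=+Y) from current"""
    e=bot.get_obs()['eef_pos']
    for th in ths:
        a=np.radians(th);u=np.array([np.cos(a),np.sin(a)]);t=np.array([-u[1],u[0]])
        s=.011*abs(t[0])+.0145*abs(t[1])
        q=C+r*u-(.010+s+gap)*t
        print(th,q.round(3),'dx %.2f dy %.2f'%((e[0]-q[0])/.05,(q[1]-e[1])/.05))
E
python3 - <<'E'
from plan import *
plan(np.array([.565,.081]),[109,115,125,135,145])
E
```

```text
109 [0.529 0.264] dx 0.22 dy -0.13
115 [0.51 0.26] dx 0.58 dy -0.22
125 [0.481 0.248] dx 1.17 dy -0.45
135 [0.454 0.232] dx 1.71 dy -0.78
145 [0.43 0.21] dx 2.20 dy -1.21
```

>>> {"op": "drive_tool", "data": {
  "rows": [
    {"dx": 0.12,"dy": -0.07,"dz": 0,"wx": 0,"wy": 0,"wz": 0,"hand": 0},
    {"dx": 0.22,"dy": -0.13,"dz": 0,"wx": 0,"wy": 0,"wz": 0,"hand": 0},
    {"dx": 0.3,"dy": -0.15,"dz": 0,"wx": 0,"wy": 0,"wz": 0,"hand": 0},
    {"dx": 0.4,"dy": -0.17,"dz": 0,"wx": 0,"wy": 0,"wz": 0,"hand": 0},
    {"dx": 0.5,"dy": -0.2,"dz": 0,"wx": 0,"wy": 0,"wz": 0,"hand": 0},
    {"dx": 0.6,"dy": -0.23,"dz": 0,"wx": 0,"wy": 0,"wz": 0,"hand": 0},
    {"dx": 0.7,"dy": -0.26,"dz": 0,"wx": 0,"wy": 0,"wz": 0,"hand": 0},
    {"dx": 0.8,"dy": -0.3,"dz": 0,"wx": 0,"wy": 0,"wz": 0,"hand": 0},
    {"dx": 0.9,"dy": -0.34,"dz": 0,"wx": 0,"wy": 0,"wz": 0,"hand": 0},
    {"dx": 1.0,"dy": -0.38,"dz": 0,"wx": 0,"wy": 0,"wz": 0,"hand": 0},
    {"dx": 1.1,"dy": -0.42,"dz": 0,"wx": 0,"wy": 0,"wz": 0,"hand": 0},
    {"dx": 1.2,"dy": -0.47,"dz": 0,"wx": 0,"wy": 0,"wz": 0,"hand": 0},
    {"dx": 1.3,"dy": -0.53,"dz": 0,"wx": 0,"wy": 0,"wz": 0,"hand": 0},
    {"dx": 1.4,"dy": -0.59,"dz": 0,"wx": 0,"wy": 0,"wz": 0,"hand": 0},
    {"dx": 1.5,"dy": -0.65,"dz": 0,"wx": 0,"wy": 0,"wz": 0,"hand": 0},
    {"dx": 1.6,"dy": -0.71,"dz": 0,"wx": 0,"wy": 0,"wz": 0,"hand": 0},
    {"dx": 1.7,"dy": -0.78,"dz": 0,"wx": 0,"wy": 0,"wz": 0,"hand": 0},
    {"dx": 1.7,"dy": -0.78,"dz": 0,"wx": 0,"wy": 0,"wz": 0,"hand": 0}
  ]
}}

```text
clock: 4.1
eef_pos: [0.4567, 0.2307, 0.1187]
tool_rot: [0.0, 1.0, -0.0, -0.001]
ft_force: [-0.3, 0.1, -0.2]
grip_width: 0.0001
grasp_force: 0.0
```

```bash
python3 - <<'E'
from h import *
a=bot.camera('scene');b=bot.camera('side')
for n,i in(('scene',a),('side',b)): cv2.imwrite(f'pics/{n}1.png',i[:,:,::-1])
a=cv2.resize(a[90:310,120:360],None,fx=1.65,fy=1.65,interpolation=2);b=cv2.resize(b[130:330,160:380],None,fx=1.8,fy=1.8,interpolation=2)
c=np.zeros((364,800,3),np.uint8);c[:a.shape[0],:a.shape[1]]=a;c[:b.shape[0],400:400+b.shape[1]]=b[:,:400]
cv2.imwrite('pics/c1.png',c[:,:,::-1])
E
```

```text
(no output)
```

View pics/c1.png

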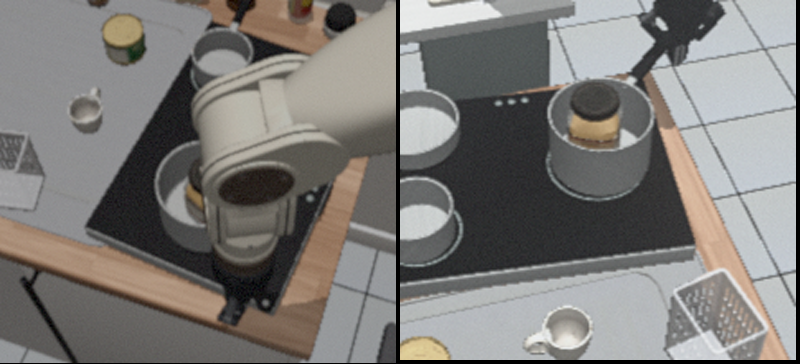

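The handle has swung to about 130–135°. The side view at crop (600,130) shows the pan upright, with a sliver of its ring visible on the far side.

```bash
cat > pan.py <<'E'
from hob import *
A=np.linspace(0,2*np.pi,180,endpoint=False)
circ=lambda c,r,z:np.c_[c[0]+r*np.cos(A),c[1]+r*np.sin(A),0*A+z]
def panfit(n,im,c0=(.565,.081),w=.045):
    g=cv2.GaussianBlur(im.mean(2).astype(np.float32),(3,3),0)
    gm=np.hypot(cv2.Sobel(g,5,1,0),cv2.Sobel(g,5,0,1))
    f=lambda c:-np.clip(samp(gm,proj(n,circ(c,.07,.14))),0,150).mean()-.7*np.clip(samp(gm,proj(n,circ(c,.067,.137))),0,150).mean()
    return DE(f,[(c0[0]-w,c0[0]+w),(c0[1]-w,c0[1]+w)],seed=0,maxiter=40)
def ringfit(n,im,c0=(.565,.081),w=.012):
    g=im.mean(2).astype(np.float32)
    s=lambda c,r:samp(g,proj(n,circ(c,r,.045)))
    def f(c):
        o,m,i=s(c,.0745),s(c,.069),s(c,.0635); k=o<60   # only dark outside
        return -(np.clip(m-o,0,40)*k).mean()
    return DE(f,[(c0[0]-w,c0[0]+w),(c0[1]-w,c0[1]+w)],seed=0,maxiter=40)
E
python3 - <<'E'
from pan import *
for n,k in(('side',0),('scene',0),('side',1)):
    im=cv2.imread(f'pics/{n}{k}.png'); r=panfit(n,im); q=ringfit(n,im)
    print(n,k,'pan',r.x.round(4),round(r.fun,1),'ring',q.x.round(4),round(q.fun,1))
E
```

```text
side 0 pan [0.5664 0.0799] -222.8 ring [0.5612 0.0799] -21.2Traceback (most recent call last):
  File "<stdin>", line 3, in <module>
  File "pan.py", line 15, in ringfit
    return DE(f,[(c0[0]-w,c0[0]+w),(c0[1]-w,c0[1]+w)],seed=0,maxiter=40)
    return fun(*args, **kwargs)
    ret = solver.solve()
    next(self)
    ~~~~^^^^^^
    energy = self.func(parameters)
    return self.f(x, *self.args)
           ~~~~~~^^^^^^^^^^^^^^^
  File "pan.py", line 13, in f
    o,m,i=s(c,.0745),s(c,.069),s(c,.0635); k=o<60   # only dark outside
                     ~^^^^^^^^
  File "pan.py", line 11, in <lambda>
    s=lambda c,r:samp(g,proj(n,circ(c,r,.045)))
                        ~~~~^^^^^^^^^^^^^^^^^^
  File "h.py", line 8, in proj
    c,f=cal(n); q=(np.atleast_2d(P)-c['origin'])@np.array(c['rotation'])
        ~~~^^^
  File "h.py", line 5, in cal
    c=bot.get_calibration(n); f=192/np.tan(np.radians(c['vfov'])/2)
ValueError: time passes only in moves, steps and waits
```

```bash
sed -i '1i import functools' h.py; sed -i 's/^def cal/@functools.cache\ndef cal/' h.py
python3 - <<'E'
from pan import *
for n,k in(('side',0),('scene',0),('side',1)):
    im=cv2.imread(f'pics/{n}{k}.png'); r=panfit(n,im); q=ringfit(n,im)
    print(n,k,'pan',r.x.round(4),round(r.fun,1),'ring',q.x.round(4),round(q.fun,1))
I={n:cv2.GaussianBlur(cv2.imread(f'pics/{n}0.png')[:,:,2],(3,3),0).astype(np.float32) for n in('scene','side')}
for n in I:
    p=fit({n:I[n]}); print(p.round(4),pts(p,[(0,.125)])[0].round(4))
from plan import plan
plan(np.array([.56,.077]),[135,145,155,165,175,180])
E
```

```text
side 0 pan [0.5664 0.0799] -222.8 ring [0.5612 0.0799] -21.2
scene 0 pan [0.5697 0.0818] -225.4 ring [0.5653 0.079 ] -18.8
side 1 pan [0.5629 0.0819] -225.5 ring [0.5628 0.0792] -21.7
[ 0.548  -0.0431 -0.0946] [0.5598 0.0813 0.045 ]
[ 0.5536 -0.0458 -0.094 ] [0.5653 0.0787 0.045 ]
135 [0.449 0.228] dx 0.16 dy -0.07
145 [0.425 0.206] dx 0.65 dy -0.50
155 [0.404 0.18 ] dx 1.06 dy -1.01
165 [0.388 0.151] dx 1.38 dy -1.61
175 [0.378 0.118] dx 1.58 dy -2.25
180 [0.375 0.102] dx 1.64 dy -2.59
```

>>> {"op": "drive_tool", "data": {
  "rows": [
    {"dx": 0.08,"dy": -0.04,"dz": 0,"wx": 0,"wy": 0,"wz": 0,"hand": 0},
    {"dx": 0.18,"dy": -0.1,"dz": 0,"wx": 0,"wy": 0,"wz": 0,"hand": 0},
    {"dx": 0.28,"dy": -0.18,"dz": 0,"wx": 0,"wy": 0,"wz": 0,"hand": 0},
    {"dx": 0.38,"dy": -0.26,"dz": 0,"wx": 0,"wy": 0,"wz": 0,"hand": 0},
    {"dx": 0.48,"dy": -0.35,"dz": 0,"wx": 0,"wy": 0,"wz": 0,"hand": 0},
    {"dx": 0.58,"dy": -0.44,"dz": 0,"wx": 0,"wy": 0,"wz": 0,"hand": 0},
    {"dx": 0.68,"dy": -0.54,"dz": 0,"wx": 0,"wy": 0,"wz": 0,"hand": 0},
    {"dx": 0.78,"dy": -0.65,"dz": 0,"wx": 0,"wy": 0,"wz": 0,"hand": 0},
    {"dx": 0.87,"dy": -0.77,"dz": 0,"wx": 0,"wy": 0,"wz": 0,"hand": 0},
    {"dx": 0.96,"dy": -0.88,"dz": 0,"wx": 0,"wy": 0,"wz": 0,"hand": 0},
    {"dx": 1.05,"dy": -1.0,"dz": 0,"wx": 0,"wy": 0,"wz": 0,"hand": 0},
    {"dx": 1.12,"dy": -1.12,"dz": 0,"wx": 0,"wy": 0,"wz": 0,"hand": 0},
    {"dx": 1.19,"dy": -1.24,"dz": 0,"wx": 0,"wy": 0,"wz": 0,"hand": 0},
    {"dx": 1.26,"dy": -1.36,"dz": 0,"wx": 0,"wy": 0,"wz": 0,"hand": 0},
    {"dx": 1.32,"dy": -1.49,"dz": 0,"wx": 0,"wy": 0,"wz": 0,"hand": 0},
    {"dx": 1.38,"dy": -1.61,"dz": 0,"wx": 0,"wy": 0,"wz": 0,"hand": 0},
    {"dx": 1.42,"dy": -1.73,"dz": 0,"wx": 0,"wy": 0,"wz": 0,"hand": 0},
    {"dx": 1.46,"dy": -1.83,"dz": 0,"wx": 0,"wy": 0,"wz": 0,"hand": 0},
    {"dx": 1.48,"dy": -1.9,"dz": 0,"wx": 0,"wy": 0,"wz": 0,"hand": 0},
    {"dx": 1.48,"dy": -1.9,"dz": 0,"wx": 0,"wy": 0,"wz": 0,"hand": 0}
  ]
}}

```text
clock: 6.2
eef_pos: [0.3833, 0.1358, 0.1187]
tool_rot: [0.0, 1.0, -0.0, -0.0]
ft_force: [-0.1, -0.3, 0.9]
grip_width: -0.0001
grasp_force: 0.0
```

```bash
python3 - <<'E'
from pan import *
from plan import plan
im=bot.camera('side')[:,:,::-1].copy(); cv2.imwrite('pics/side2.png',im)
r=panfit('side',im); q=ringfit('side',im)
print('pan',r.x.round(4),round(r.fun,1),'ring',q.x.round(4),round(q.fun,1))
plan(r.x,[170,180,190,200,210,220])
cv2.imwrite('pics/c2.png',cv2.resize(im[110:330,60:400],None,fx=2,fy=2,interpolation=2))
E
```

```text
pan [0.5529 0.0799] -216.1 ring [0.5631 0.079 ] -23.0
170 [0.375 0.138] dx 0.16 dy 0.04
180 [0.368 0.104] dx 0.31 dy -0.63
190 [0.366 0.074] dx 0.34 dy -1.25
200 [0.37  0.042] dx 0.27 dy -1.87
210 [0.379 0.012] dx 0.09 dy -2.49
220 [ 0.393 -0.017] dx -0.19 dy -3.07
```

View pics/c2.png

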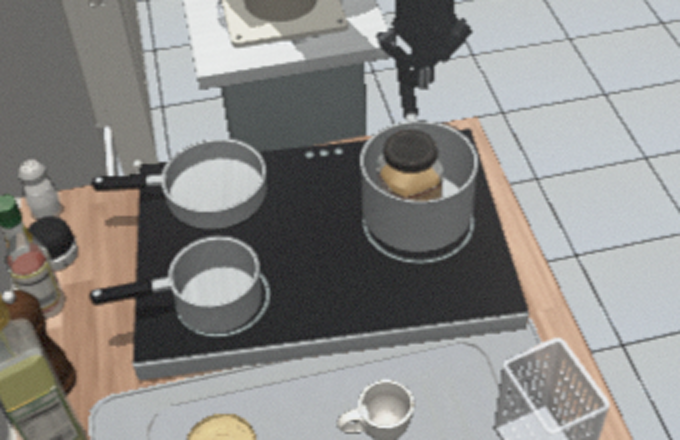

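>>> {"op": "drive_tool", "data": {
  "rows": [
    {"dx": 0.1,"dy": -0.1,"dz": 0,"wx": 0,"wy": 0,"wz": 0,"hand": 0},
    {"dx": 0.16,"dy": -0.22,"dz": 0,"wx": 0,"wy": 0,"wz": 0,"hand": 0},
    {"dx": 0.22,"dy": -0.36,"dz": 0,"wx": 0,"wy": 0,"wz": 0,"hand": 0},
    {"dx": 0.27,"dy": -0.5,"dz": 0,"wx": 0,"wy": 0,"wz": 0,"hand": 0},
    {"dx": 0.31,"dy": -0.65,"dz": 0,"wx": 0,"wy": 0,"wz": 0,"hand": 0},
    {"dx": 0.33,"dy": -0.8,"dz": 0,"wx": 0,"wy": 0,"wz": 0,"hand": 0},
    {"dx": 0.34,"dy": -0.95,"dz": 0,"wx": 0,"wy": 0,"wz": 0,"hand": 0},
    {"dx": 0.34,"dy": -1.1,"dz": 0,"wx": 0,"wy": 0,"wz": 0,"hand": 0},
    {"dx": 0.34,"dy": -1.25,"dz": 0,"wx": 0,"wy": 0,"wz": 0,"hand": 0},
    {"dx": 0.33,"dy": -1.4,"dz": 0,"wx": 0,"wy": 0,"wz": 0,"hand": 0},
    {"dx": 0.32,"dy": -1.55,"dz": 0,"wx": 0,"wy": 0,"wz": 0,"hand": 0},
    {"dx": 0.3,"dy": -1.7,"dz": 0,"wx": 0,"wy": 0,"wz": 0,"hand": 0},
    {"dx": 0.27,"dy": -1.85,"dz": 0,"wx": 0,"wy": 0,"wz": 0,"hand": 0},
    {"dx": 0.23,"dy": -2.0,"dz": 0,"wx": 0,"wy": 0,"wz": 0,"hand": 0},
    {"dx": 0.19,"dy": -2.15,"dz": 0,"wx": 0,"wy": 0,"wz": 0,"hand": 0},
    {"dx": 0.15,"dy": -2.3,"dz": 0,"wx": 0,"wy": 0,"wz": 0,"hand": 0},
    {"dx": 0.1,"dy": -2.45,"dz": 0,"wx": 0,"wy": 0,"wz": 0,"hand": 0},
    {"dx": 0.04,"dy": -2.58,"dz": 0,"wx": 0,"wy": 0,"wz": 0,"hand": 0},
    {"dx": 0,"dy": -2.65,"dz": 0,"wx": 0,"wy": 0,"wz": 0,"hand": 0},
    {"dx": 0,"dy": -2.65,"dz": 0,"wx": 0,"wy": 0,"wz": 0,"hand": 0}
  ]
}}

```text
clock: 8.25
eef_pos: [0.3838, 0.0032, 0.1187]
tool_rot: [0.001, 1.0, -0.0, -0.0]
ft_force: [-0.3, -0.3, -0.5]
grip_width: -0.0002
grasp_force: 0.0
```

```bash
python3 - <<'E'
from pan import *
from plan import plan
im=bot.camera('side')[:,:,::-1].copy(); cv2.imwrite('pics/side3.png',im)
r=panfit('side',im); q=ringfit('side',im)
print('pan',r.x.round(4),round(r.fun,1),'ring',q.x.round(4),round(q.fun,1))
plan(r.x,[200,210,220,230,240,250,260])
cv2.imwrite('pics/c3.png',cv2.resize(im[110:330,60:400],None,fx=2,fy=2,interpolation=2))
E
```

```text
pan [0.5458 0.0724] -227.6 ring [0.5636 0.0794] -22.8
200 [0.363 0.035] dx 0.42 dy 0.63
210 [0.372 0.004] dx 0.24 dy 0.01
220 [ 0.386 -0.025] dx -0.04 dy -0.57
230 [ 0.406 -0.052] dx -0.44 dy -1.10
240 [ 0.43  -0.074] dx -0.93 dy -1.56
250 [ 0.459 -0.093] dx -1.50 dy -1.92
260 [ 0.491 -0.106] dx -2.14 dy -2.18
```

View pics/c3.png

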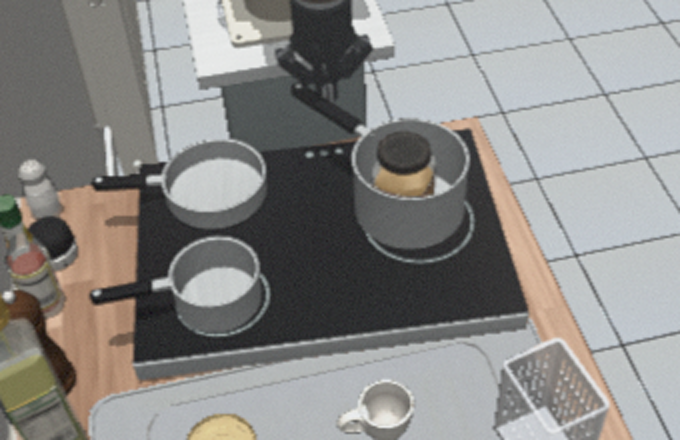

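>>> {"op": "drive_tool", "data": {
  "rows": [
    {"dx": 0.02,"dy": -0.1,"dz": 0,"wx": 0,"wy": 0,"wz": 0,"hand": 0},
    {"dx": 0.02,"dy": -0.22,"dz": 0,"wx": 0,"wy": 0,"wz": 0,"hand": 0},
    {"dx": 0,"dy": -0.36,"dz": 0,"wx": 0,"wy": 0,"wz": 0,"hand": 0},
    {"dx": -0.03,"dy": -0.5,"dz": 0,"wx": 0,"wy": 0,"wz": 0,"hand": 0},
    {"dx": -0.09,"dy": -0.63,"dz": 0,"wx": 0,"wy": 0,"wz": 0,"hand": 0},
    {"dx": -0.17,"dy": -0.75,"dz": 0,"wx": 0,"wy": 0,"wz": 0,"hand": 0},
    {"dx": -0.27,"dy": -0.87,"dz": 0,"wx": 0,"wy": 0,"wz": 0,"hand": 0},
    {"dx": -0.37,"dy": -0.99,"dz": 0,"wx": 0,"wy": 0,"wz": 0,"hand": 0},
    {"dx": -0.47,"dy": -1.11,"dz": 0,"wx": 0,"wy": 0,"wz": 0,"hand": 0},
    {"dx": -0.58,"dy": -1.22,"dz": 0,"wx": 0,"wy": 0,"wz": 0,"hand": 0},
    {"dx": -0.7,"dy": -1.33,"dz": 0,"wx": 0,"wy": 0,"wz": 0,"hand": 0},
    {"dx": -0.82,"dy": -1.44,"dz": 0,"wx": 0,"wy": 0,"wz": 0,"hand": 0},
    {"dx": -0.94,"dy": -1.54,"dz": 0,"wx": 0,"wy": 0,"wz": 0,"hand": 0},
    {"dx": -1.06,"dy": -1.64,"dz": 0,"wx": 0,"wy": 0,"wz": 0,"hand": 0},
    {"dx": -1.18,"dy": -1.73,"dz": 0,"wx": 0,"wy": 0,"wz": 0,"hand": 0},
    {"dx": -1.3,"dy": -1.81,"dz": 0,"wx": 0,"wy": 0,"wz": 0,"hand": 0},
    {"dx": -1.43,"dy": -1.89,"dz": 0,"wx": 0,"wy": 0,"wz": 0,"hand": 0},
    {"dx": -1.53,"dy": -1.94,"dz": 0,"wx": 0,"wy": 0,"wz": 0,"hand": 0},
    {"dx": -1.6,"dy": -1.97,"dz": 0,"wx": 0,"wy": 0,"wz": 0,"hand": 0},
    {"dx": -1.6,"dy": -1.97,"dz": 0,"wx": 0,"wy": 0,"wz": 0,"hand": 0}
  ]
}}

```text
clock: 10.3
eef_pos: [0.4643, -0.095, 0.1188]
tool_rot: [0.0, 1.0, -0.0, 0.0]
ft_force: [-0.0, 0.1, -0.1]
grip_width: -0.0001
grasp_force: 0.0
```

```bash
python3 - <<'E'
from pan import *
from plan import plan
im=bot.camera('side')[:,:,::-1].copy(); cv2.imwrite('pics/side4.png',im)
r=panfit('side',im); q=ringfit('side',im)
print('pan',r.x.round(4),round(r.fun,1),'ring',q.x.round(4),round(q.fun,1))
plan(r.x,[240,250,260,265,270])
cv2.imwrite('pics/c4.png',cv2.resize(im[110:330,60:400],None,fx=2,fy=2,interpolation=2))
E
```

```text
pan [0.547  0.0632] -229.5 ring [0.5632 0.0803] -21.4
240 [ 0.431 -0.084] dx 0.66 dy 0.23
250 [ 0.46  -0.102] dx 0.08 dy -0.14
260 [ 0.492 -0.115] dx -0.56 dy -0.40
265 [ 0.509 -0.119] dx -0.89 dy -0.48
270 [ 0.526 -0.122] dx -1.24 dy -0.54
```

View pics/c4.png

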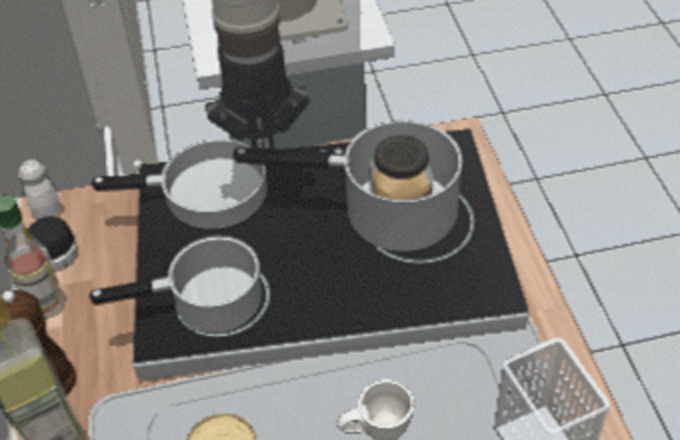

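>>> {"op": "drive_tool", "data": {
  "rows": [
    {"dx": -0.12,"dy": -0.08,"dz": 0,"wx": 0,"wy": 0,"wz": 0,"hand": 0},
    {"dx": -0.24,"dy": -0.16,"dz": 0,"wx": 0,"wy": 0,"wz": 0,"hand": 0},
    {"dx": -0.36,"dy": -0.23,"dz": 0,"wx": 0,"wy": 0,"wz": 0,"hand": 0},
    {"dx": -0.48,"dy": -0.28,"dz": 0,"wx": 0,"wy": 0,"wz": 0,"hand": 0},
    {"dx": -0.6,"dy": -0.33,"dz": 0,"wx": 0,"wy": 0,"wz": 0,"hand": 0},
    {"dx": -0.7,"dy": -0.37,"dz": 0,"wx": 0,"wy": 0,"wz": 0,"hand": 0},
    {"dx": -0.78,"dy": -0.4,"dz": 0,"wx": 0,"wy": 0,"wz": 0,"hand": 0},
    {"dx": -0.78,"dy": -0.4,"dz": 0,"wx": 0,"wy": 0,"wz": 0,"hand": 0},
    {"dx": 0,"dy": -0.2,"dz": 0,"wx": 0,"wy": 0,"wz": 0,"hand": 0}
  ]
}}

```text
clock: 11.25
eef_pos: [0.4684, -0.1059, 0.119]
tool_rot: [0.0, 1.0, -0.001, 0.003]
ft_force: [-0.9, 0.3, 0.6]
grip_width: 0.0
grasp_force: 0.0
```

```bash
cat >> pan.py <<'E'
def angfit(n,im,c):
    g=cv2.GaussianBlur(im.mean(2).astype(np.float32),(3,3),0); rr=np.linspace(.10,.2,40)
    def L(th,o):
        u=np.array([np.cos(th),np.sin(th)]);t=np.array([-u[1],u[0]])
        return samp(g,proj(n,np.c_[c+rr[:,None]*u+o*t,0*rr+.137]))
    ths=np.radians(np.arange(235,290,.5))
    # dark handle: sum of dark middle vs edges
    s=[(np.clip(L(a,.015)-L(a,.006),-10,40)+np.clip(L(a,-.015)-L(a,-.006),-10,40)).mean() for a in ths]
    return np.degrees(ths[int(np.argmax(s))]),max(s)
def tipang(c,n='side'):
    for d in bot.look_for(n,'handle_tip')[:2]: print('tip ext',np.round(d['extent'],1),round(d['score'],2))
E
python3 - <<'E'
from pan import *
print(bot.get_obs()['eef_pos'])
im=bot.camera('side')[:,:,::-1].copy(); cv2.imwrite('pics/side5.png',im)
r=panfit('side',im); q=ringfit('side',im)
print('pan',r.x.round(4),round(r.fun,1),'ring',q.x.round(4),round(q.fun,1))
print(angfit('side',im,r.x), angfit('side',cv2.imread('pics/side4.png'),np.array([.547,.0632])))
sc=bot.camera('scene')[:,:,::-1].copy()
a=cv2.resize(sc[80:260,150:350],None,fx=2,fy=2,interpolation=2);b=cv2.resize(im[120:300,110:310],None,fx=2,fy=2,interpolation=2)
cv2.imwrite('pics/c5.png',np.hstack([a,b]))
E
```

```text
[ 0.46835312 -0.10594791  0.11903032]
pan [0.5485 0.0598] -228.3 ring [0.5614 0.0799] -22.4
(np.float64(266.0), np.float32(18.739788)) (np.float64(252.0), np.float32(19.932652))
```

View pics/c5.png

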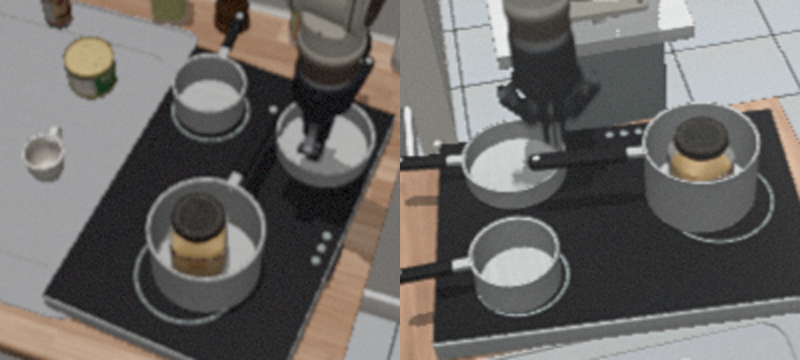

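>>> {"op": "drive_tool", "data": {
  "rows": [
    {"dx": 0,"dy": 0.3,"dz": 0,"wx": 0,"wy": 0,"wz": -1.5,"hand": 0},
    {"dx": -0.1,"dy": 0.7,"dz": 0,"wx": 0,"wy": 0,"wz": -3,"hand": 0},
    {"dx": -0.2,"dy": 1.1,"dz": 0,"wx": 0,"wy": 0,"wz": -4.5,"hand": 0},
    {"dx": -0.3,"dy": 1.4,"dz": 0,"wx": 0,"wy": 0,"wz": -6,"hand": 0},
    {"dx": -0.3,"dy": 1.6,"dz": 0,"wx": 0,"wy": 0,"wz": -7.5,"hand": 0},
    {"dx": -0.3,"dy": 1.6,"dz": 0,"wx": 0,"wy": 0,"wz": -9,"hand": 0},
    {"dx": -0.3,"dy": 1.6,"dz": 0,"wx": 0,"wy": 0,"wz": -10.6,"hand": 0},
    {"dx": -0.3,"dy": 1.6,"dz": 0,"wx": 0,"wy": 0,"wz": -10.6,"hand": 0},
    {"dx": -0.3,"dy": 1.6,"dz": 0,"wx": 0,"wy": 0,"wz": -10.6,"hand": 0}
  ]
}}

```text
clock: 12.25
eef_pos: [0.479, -0.0247, 0.1191]
tool_rot: [-0.445, 0.896, -0.0, 0.0]
ft_force: [0.0, 0.6, -0.2]
grip_width: -0.0003
grasp_force: 0.0
```

```bash
python3 - <<'E'
from pan import *
o=bot.get_obs();print(o['eef_pos'],R.from_quat(o['tool_rot']).as_matrix().round(3).tolist(),o['joint_pos'].round(2))
im=bot.camera('scene')[:,:,::-1].copy()
r=panfit('scene',im);print('scene pan',r.x,r.fun)
S=bot.camera('side')[:,:,::-1].copy(); r=panfit('side',S);print('side pan',r.x,r.fun,angfit('side',S,r.x))
for n in('scene','side'):
    for d in bot.look_for(n,'jar')[:1]:
        e=d['extent'];print(n,np.round(e),d['score'],'lid back-edge', )
        # lid centre: top of extent is far edge of lid; fit via bbox of projected lid + body cylinder
        ph=np.linspace(0,6.28,40)
        def f(c):
            P=np.vstack([np.c_[c[0]+.0355*np.cos(ph),c[1]+.0355*np.sin(ph),0*ph+.158]])
            uv=proj(n,P);return (uv[:,0].min()-(e[0]-e[2]/2))**2+(uv[:,0].max()-(e[0]+e[2]/2))**2+(uv[:,1].min()-(e[1]-e[3]/2))**2
        q=DE(f,[(.48,.64),(0,.16)],seed=0);print('jar',q.x.round(3),q.fun.round(1))
E
```

```text
[ 0.47899079 -0.02471338  0.11905435] [[-0.604, -0.797, 0.001], [-0.797, 0.604, -0.0], [-0.0, -0.001, -1.0]] [-0.05  0.29 -0.26  1.01 -0.   -0.97]
scene pan [0.54552818 0.05772398] -228.60910034179688
side pan [0.548674   0.05999383] -224.84454345703125 (np.float64(265.5), np.float32(23.412716))
scene [246. 199.  33.  46.] 0.78 lid back-edge
jar [0.562 0.064] 3.7
side [260. 195.  33.  30.] 0.76 lid back-edge
jar [0.566 0.055] 4.8
```

>>> {"op": "drive_tool", "data": {
  "rows": [
    {"dx": 0,"dy": -0.06,"dz": 0.2,"wx": 0,"wy": -1.2,"wz": 0,"hand": 0},
    {"dx": 0,"dy": -0.12,"dz": 0.44,"wx": 0,"wy": -2.4,"wz": 0,"hand": 0},
    {"dx": -0.15,"dy": -0.12,"dz": 0.44,"wx": 0,"wy": -2.4,"wz": 0,"hand": 0},
    {"dx": -0.3,"dy": -0.12,"dz": 0.44,"wx": 0,"wy": -2.4,"wz": 0,"hand": 0},
    {"dx": -0.4,"dy": -0.12,"dz": 0.44,"wx": 0,"wy": -2.4,"wz": 0,"hand": 0},
    {"dx": -0.46,"dy": -0.12,"dz": 0.44,"wx": 0,"wy": -2.4,"wz": 0,"hand": 0},
    {"dx": -0.52,"dy": -0.12,"dz": 0.44,"wx": 0,"wy": -2.4,"wz": 0,"hand": 0},
    {"dx": -0.58,"dy": -0.12,"dz": 0.44,"wx": 0,"wy": -2.4,"wz": 0,"hand": 0},
    {"dx": -0.64,"dy": -0.12,"dz": 0.44,"wx": 0,"wy": -2.4,"wz": 0,"hand": 0},
    {"dx": -0.7,"dy": -0.12,"dz": 0.44,"wx": 0,"wy": -2.4,"wz": 0,"hand": 0},
    {"dx": -0.76,"dy": -0.12,"dz": 0.44,"wx": 0,"wy": -2.4,"wz": 0,"hand": 0},
    {"dx": -0.8,"dy": -0.12,"dz": 0.44,"wx": 0,"wy": -2.4,"wz": 0,"hand": 0},
    {"dx": -0.8,"dy": -0.12,"dz": 0.44,"wx": 0,"wy": -2.4,"wz": 0,"hand": 0}
  ]
}}

```text
clock: 13.75
eef_pos: [0.5067, 0.0019, 0.0969]
tool_rot: [-0.443, 0.891, 0.045, 0.092]
ft_force: [-4.8, -6.5, 5.5]
grip_width: 0.0004
grasp_force: 4.1
```

```bash
cat > chk.py <<'E'
from pan import *
import sys
o=bot.get_obs();print(o['clock'],o['eef_pos'])
S=bot.camera('side')[:,:,::-1].copy(); cv2.imwrite(f'pics/side{sys.argv[1]}.png',S)
r=panfit('side',S);print('side pan',r.x.round(4),r.fun,angfit('side',S,r.x),ringfit('side',S).x.round(4))
C=bot.camera('scene')[:,:,::-1].copy(); cv2.imwrite(f'pics/scene{sys.argv[1]}.png',C)
r=panfit('scene',C);print('scene pan',r.x.round(4),r.fun,angfit('scene',C,r.x),ringfit('scene',C).x.round(4))
E
python3 chk.py 6
```

```text
13.75 [0.50672428 0.00190546 0.0969246 ]
side pan [0.5537 0.0669] -231.25323486328125 (np.float64(250.5), np.float32(22.929272)) [0.5641 0.0797]
scene pan [0.5507 0.0639] -228.00521850585938 (np.float64(275.5), np.float32(24.741564)) [0.5649 0.0823]
```

>>> {"op": "drive_tool", "data": {
  "rows": [
    {"dx": -0.06,"dy": 0,"dz": 0.01,"wx": 0,"wy": 0,"wz": 0,"hand": 0},
    {"dx": -0.12,"dy": 0,"dz": 0.02,"wx": 0,"wy": 0,"wz": 0,"hand": 0},
    {"dx": -0.18,"dy": 0,"dz": 0.04,"wx": 0,"wy": 0,"wz": 0,"hand": 0},
    {"dx": -0.24,"dy": 0,"dz": 0.05,"wx": 0,"wy": 0,"wz": 0,"hand": 0},
    {"dx": -0.28,"dy": 0,"dz": 0.06,"wx": 0,"wy": 0,"wz": 0,"hand": 0},
    {"dx": -0.28,"dy": 0,"dz": 0.06,"wx": 0,"wy": 0,"wz": 0,"hand": 0},
    {"dx": 0,"dy": 0,"dz": 0,"wx": 0,"wy": 0,"wz": 0,"hand": 0},
    {"dx": 0.5,"dy": 0,"dz": -0.11,"wx": 0,"wy": 0,"wz": 0,"hand": 0},
    {"dx": 1.0,"dy": 0,"dz": -0.22,"wx": 0,"wy": 0,"wz": 0,"hand": 0},
    {"dx": 1.0,"dy": 0,"dz": -0.22,"wx": 0,"wy": 0,"wz": 0,"hand": 0}
  ]
}}

```text
clock: 14.85
eef_pos: [0.4746, -0.0387, 0.0968]
tool_rot: [-0.442, 0.891, 0.047, 0.093]
ft_force: [-0.0, 0.6, 0.3]
grip_width: -0.0004
grasp_force: 0.0
```

```bash
python3 chk.py 7; python3 - <<'E'
from h import *
sc=cv2.imread('pics/scene7.png');im=cv2.imread('pics/side7.png')
a=cv2.resize(sc[80:260,150:350],None,fx=2,fy=2,interpolation=2);b=cv2.resize(im[120:300,110:310],None,fx=2,fy=2,interpolation=2)
cv2.imwrite('pics/c7.png',np.hstack([a,b]))
E
```

```text
14.85 [ 0.47455556 -0.03870337  0.09675291]
side pan [0.5621 0.079 ] -225.1280517578125 (np.float64(249.5), np.float32(10.772817)) [0.5627 0.0797]
scene pan [0.5588 0.0755] -227.14419555664062 (np.float64(263.5), np.float32(19.753235)) [0.5641 0.0792]
```

View pics/c7.png

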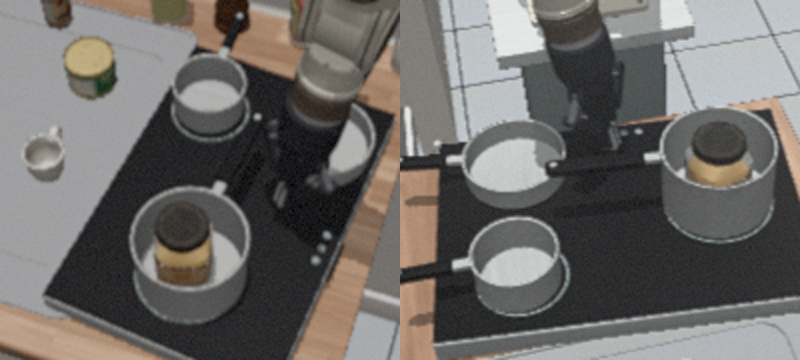

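```bash
python3 - <<'E'
from h import *
for n,uv in(('scene',(278.5,138.7)),('side',(186.3,204))):
    p=ray(n,uv,.133)[:2]
    for c in((.562,.079),(.559,.0755)):
        d=p-np.array(c);print(n,p.round(4),np.degrees(np.arctan2(d[1],d[0]))%360,np.hypot(*d))
g=np.array([.5485,-.171])-np.array([.562,.079]);print(np.degrees(np.arctan2(g[1],g[0]))%360)
E
```

```text
scene [ 0.5393 -0.1187] 263.4551474288777 0.19896932357310512
scene [ 0.5393 -0.1187] 264.21303195902 0.1951672642422096
side [ 0.5416 -0.1192] 264.13163665422405 0.19920989594473057
side [ 0.5416 -0.1192] 264.90163434698206 0.19543915664840447
266.9090299964595
```

>>> {"op": "drive_tool", "data": {
  "rows": [
    {"dx": 0,"dy": 0,"dz": -0.25,"wx": 0,"wy": 0,"wz": 0,"hand": 0},
    {"dx": 0,"dy": 0,"dz": -0.46,"wx": 0,"wy": 1.2,"wz": 0,"hand": 0},
    {"dx": 0,"dy": 0,"dz": -0.46,"wx": 0,"wy": 2.4,"wz": 0,"hand": 0},
    {"dx": 0,"dy": 0,"dz": -0.46,"wx": 0,"wy": 2.4,"wz": 0,"hand": 0}
  ]
}}

```text
clock: 15.35
eef_pos: [0.4767, -0.0389, 0.1204]
tool_rot: [-0.448, 0.894, -0.001, 0.001]
ft_force: [-0.3, -0.2, -0.6]
grip_width: -0.0005
grasp_force: 0.0
```

>>> {"op": "drive_tool", "data": {
  "rows": [
    {"dx": 0,"dy": 0,"dz": 0,"wx": 0,"wy": 0,"wz": 1.5,"hand": 0},
    {"dx": 0,"dy": 0,"dz": 0,"wx": 0,"wy": 0,"wz": 3,"hand": 0},
    {"dx": 0,"dy": 0,"dz": 0,"wx": 0,"wy": 0,"wz": 4.5,"hand": 0},
    {"dx": 0,"dy": 0,"dz": 0,"wx": 0,"wy": 0,"wz": 6,"hand": 0},
    {"dx": 0,"dy": 0,"dz": 0,"wx": 0,"wy": 0,"wz": 7.5,"hand": 0},
    {"dx": 0,"dy": 0,"dz": 0,"wx": 0,"wy": 0,"wz": 9,"hand": 0},
    {"dx": 0,"dy": 0,"dz": 0,"wx": 0,"wy": 0,"wz": 10.6,"hand": 0},
    {"dx": 0,"dy": 0,"dz": 0,"wx": 0,"wy": 0,"wz": 10.6,"hand": 0}
  ]
}}

```text
clock: 16.15
eef_pos: [0.4737, -0.0407, 0.1193]
tool_rot: [-0.0, 1.0, 0.001, 0.0]
ft_force: [0.9, 0.6, -0.6]
grip_width: -0.0002
grasp_force: 0.0
```

```bash
python3 - <<'E'
from plan import *
print(bot.get_obs()['eef_pos'])
plan(np.array([.561,.0775]),[255,264,267,268])
E
```

```text
[ 0.47372656 -0.04067185  0.11926638]
255 [ 0.49  -0.095] dx -0.32 dy -1.08
264 [ 0.519 -0.104] dx -0.91 dy -1.27
267 [ 0.53  -0.106] dx -1.12 dy -1.31
268 [ 0.533 -0.107] dx -1.19 dy -1.32
```

>>> {"op": "drive_tool", "data": {
  "rows": [
    {"dx": 0,"dy": -0.7,"dz": 0,"wx": 0,"wy": 0,"wz": 0,"hand": 0},
    {"dx": -0.2,"dy": -1.3,"dz": 0,"wx": 0,"wy": 0,"wz": 0,"hand": 0},
    {"dx": -0.5,"dy": -1.3,"dz": 0,"wx": 0,"wy": 0,"wz": 0,"hand": 0},
    {"dx": -0.7,"dy": -1.3,"dz": 0,"wx": 0,"wy": 0,"wz": 0,"hand": 0},
    {"dx": -0.8,"dy": -1.3,"dz": 0,"wx": 0,"wy": 0,"wz": 0,"hand": 0},
    {"dx": -0.88,"dy": -1.3,"dz": 0,"wx": 0,"wy": 0,"wz": 0,"hand": 0},
    {"dx": -0.95,"dy": -1.3,"dz": 0,"wx": 0,"wy": 0,"wz": 0,"hand": 0},
    {"dx": -1.02,"dy": -1.3,"dz": 0,"wx": 0,"wy": 0,"wz": 0,"hand": 0},
    {"dx": -1.08,"dy": -1.3,"dz": 0,"wx": 0,"wy": 0,"wz": 0,"hand": 0},
    {"dx": -1.13,"dy": -1.3,"dz": 0,"wx": 0,"wy": 0,"wz": 0,"hand": 0},
    {"dx": -1.13,"dy": -1.3,"dz": 0,"wx": 0,"wy": 0,"wz": 0,"hand": 0},
    {"dx": -0.8,"dy": -1.3,"dz": 0,"wx": 0,"wy": 0,"wz": 0,"hand": 0},
    {"dx": 0,"dy": -1.3,"dz": -0.5,"wx": 0,"wy": 0,"wz": 0,"hand": 0},
    {"dx": 1,"dy": -1.3,"dz": -1.5,"wx": 0,"wy": 0,"wz": 0,"hand": 0},
    {"dx": 2,"dy": -1.8,"dz": -2.5,"wx": 0,"wy": 0,"wz": 0,"hand": 0},
    {"dx": 3,"dy": -2.5,"dz": -3,"wx": 0,"wy": 0,"wz": 0,"hand": 0},
    {"dx": 3,"dy": -3.3,"dz": -3,"wx": 0,"wy": 0,"wz": 0,"hand": 0},
    {"dx": 3,"dy": -4,"dz": -3,"wx": 0,"wy": 0,"wz": 0,"hand": 0}
  ]
}}

```text
clock: 17.95
eef_pos: [0.327, -0.2272, 0.2698]
tool_rot: [-0.001, 1.0, -0.001, 0.002]
ft_force: [2.3, -0.2, 0.9]
grip_width: -0.0002
grasp_force: 0.0
```

```bash
python3 chk.py 8; python3 - <<'E'
from h import *
sc=cv2.imread('pics/scene8.png');im=cv2.imread('pics/side8.png')
a=cv2.resize(sc[80:260,150:350],None,fx=2,fy=2,interpolation=2);b=cv2.resize(im[120:300,110:310],None,fx=2,fy=2,interpolation=2)
cv2.imwrite('pics/c8.png',np.hstack([a,b]))
E
```

```text
17.95 [ 0.32701077 -0.22715661  0.26976783]
side pan [0.563  0.0791] -225.49142456054688 (np.float64(250.00000000000003), np.float32(15.8514)) [0.5633 0.0791]
scene pan [0.56   0.0761] -226.51715087890625 (np.float64(255.00000000000003), np.float32(18.002316)) [0.5646 0.0797]
```

View pics/c8.png

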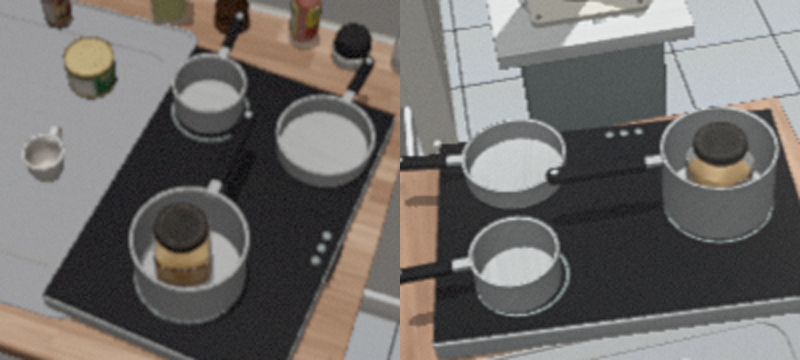

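```bash
python3 - <<'E'
from h import *
for n,uv,c in(('scene',(274.5,137),(.560,.0761)),('side',(187,208.3),(.563,.0791))):
    p=ray(n,uv,.133)[:2]; d=p-np.array(c);print(n,p.round(4),np.degrees(np.arctan2(d[1],d[0]))%360,np.hypot(*d))
    u=d/np.hypot(*d); T=np.array(c)+.21*u
    for m,R0 in(((.455,-.161),.065),((.627,-.181),.05)):print(m,'clear tip',np.hypot(*(T-m))-R0-.01,'line',abs(np.cross(u,np.array(m)-c))-R0-.01)
E
```

```text
scene [ 0.5508 -0.1206] 267.32258902332796 0.19687678729080152
(0.455, -0.161) clear tip 0.024035800160818764 line 0.018809813741324795
(0.627, -0.181) clear tip 0.030220728996163952 line 0.0189366783958674
side [ 0.5559 -0.1197] 267.962188859115 0.19893996216220783
(0.455, -0.161) clear tip 0.029980130093380873 line 0.024393978718291846
(0.627, -0.181) clear tip 0.02735515651302716 line 0.013208425053414305<stdin>:5: DeprecationWarning: Arrays of 2-dimensional vectors are deprecated. Use arrays of 3-dimensional vectors instead. (deprecated in NumPy 2.0)
```

The handle sits centrally in the gap and the pan is on its ring. The jar is upright and the other pans have not moved, so I'm handing in.

```bash
python3 -c "
from workcell import bot
print(bot.job_done())"
```

```text
the job is handed in; nothing more can be done
None
```

The job is handed in: the saucepan handle now points at about 267°, into the gap between the two smaller pans with roughly 13–24 mm clear on either side; the pan sits within a few millimetres of its ring's centre, the jar is upright in it, and neither small pan was moved.

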